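# Grease the bending jig's carriage

### The job

Grease the carriage of the rod bending jig: first draw the carriage out from under the bridge along its rail until the detent at the end stop snaps in and holds it by itself. Then take the grease gun from its stand, press its coupler squarely onto the carriage's tilted grease nipple until it snaps fully home, push the gun on until its spring is fully compressed, and finish while still holding it pressed in like that. Leave the other things on the bench as they lie.

Things in the scene. Friction and masses are not known exactly. Their poses are not given: they have to be found in the camera images.
- jig: Grey aluminium rod bending jig, fixed: base plate 110 x 330 x 12 mm with a steel rail (20 mm wide, top 30 mm above the bench) along its y axis. Origin: centre of the plate's underside, z up. An end stop block, 52 mm high, stands at y 106 to 124 mm. A spring ball detent sits in a bracket (x 39 to 65, y 42 to 68 mm, 52 mm high) beside the rail.
- bridge (a point): Centre of the top of the jig's keeper bridge, 104 mm above the bench: a plate 108 mm (jig x) x 96 mm (jig y), 14 mm thick, over the rail at the jig's -y end, on two side legs.
- carriage (a joint): Travel (m) of the carriage along the rail to the jig's +y; starts at 0 to 0.025 with its nipple under the bridge. 0.12: at the end stop, where the detent holds it. Friction 1.5 N; over the last 10 mm the detent resists with up to 14 N, then snaps in; some 12 N would drag it out. An aluminium block 60 (x) x 90 (y) mm, top face 50 mm above the bench.
- handle (a point): Centre of the carriage's knob: upright black cylinder, 26 mm in diameter, 30 mm high, its top 92 mm above the bench (this point is at 78 mm), over the middle of the rail on the carriage's +y half. Moves with the carriage; 30 mm ahead (jig +y) of the carriage's middle.
- nipple (a point): Brass grease nipple on the carriage, 48 mm behind the knob (towards jig -y). Origin: centre of its ball head, 10 mm in diameter, 76 mm above the bench. Its z axis points outwards along the nipple, leaning 30 degrees from vertical towards the jig's -x side. A neck 6 mm in diameter runs 15 mm down from the head's centre to a 12 mm hexagon.
- grease_gun: Loose steel push-type grease gun, 154 mm long, 0.42 kg, standing coupler down in the stand. Its z axis points from coupler to rear cap. Origin: centre of the shoulder's underside. Shoulder 42 mm in diameter, z 0 to 8 mm; round barrel 34 mm in diameter, z 8 to 80 (grip at about z 52); domed cap as wide as the barrel, z 80 to 92. The coupler, 22 to 26 mm in diameter, has its open mouth at z -62.
- coupler (a point): Point on the gun's axis where the centre of the nipple's head sits when the coupler is fully home: 11.5 mm inside the mouth, at gun z -50.5 mm with the spring relaxed. Flared mouth, 15 mm at the lip, 12 mm bore. Sprung jaws inside touch the head 9.4 mm before home, resist with about 6 N and snap behind it near 5 mm before home.
- spring (a joint): How far (m) nozzle and coupler are pushed into the gun's barrel: 0 relaxed, 0.012 fully in (hard stop). The spring yields from 11 N and takes 17 N fully in, so the coupler snaps on first. It springs back when the push is let off.
- stand: Fixed wooden block, 80 x 70 mm, 70 mm high, on a 100 x 90 mm foot, with a 38 x 28 mm well in its top in which the gun's nozzle hangs; the gun's shoulder rests on its top. Origin: centre of its underside. It may be on either side of the jig.
- button_tray: Fixed shallow wooden tray, 100 x 90 mm, 22 mm high, with three bass buttons in it, on the other side of the jig. Leave alone.
- bass_button0: Loose cream plastic bass button, 17 mm in diameter, 15 mm high, in the tray. Leave alone.
- bass_button1: A second such button. Leave alone.
- bass_button2: A third such button. Leave alone.
- burnishing_stick: Boxwood burnishing stick lying on the bench between robot and jig, 152 mm long, 16 mm wide, 12 mm high, along its x axis. Leave alone.
- tuning_file: Steel tuning file with a wooden handle lying on the bench between robot and jig, 190 mm long, 18 mm high, along its x axis. Leave alone.
- bent_rod: Bent aluminium rod lying on the bench beyond the jig, 180 mm long, 8 mm thick. Leave alone.
Not all that is in view belongs to the job. Several things have the shape of the grease_gun; the one meant has the colours described above.

How it is judged:
By the outcome, as a careful person would: the job done as asked, in the order asked, and still so for the second after the job is handed in, while the arm keeps its last pose, push and grip.
It also fails if it takes over 58 s, if anything falls off the work surface, if the arm or the gripper's body presses on something with over 40 N, if the wrist force passes 120 N, or if a joint passes its speed limit or range.

### The arm

A 7-joint arm with a two-finger parallel gripper is mounted at the origin on the work surface. World frame = base frame: x ahead of the robot, y to its left, z up, the work surface at z = 0. Lengths are in m, angles in rad, forces in N, time in s.
With the tool pointing down it reaches from about 0.425 to 0.925 m from the base axis. Payload 6.8 kg.
Tool frame: the origin (TCP) lies midway between the tips of the shut fingers; the grasp point (between the pads) lies 19 mm behind it; z points along the fingers, y is the line along which they close (so a half turn about z gives the same grasp; the last joint's range is limited). The gripper opens to 85 mm and grips with 20 to 120 N. Pads are 22 mm wide; open, the fingers measure 114 mm over their backs; the gripper's body (76 mm by 85 mm) begins 54 mm behind the grasp point. The pads swing forward as they close: fully open they stand 13 mm farther back than shut.
Start: joints at [1.079, 0.477, 0.022, 1.555, -0.011, 1.109, -0.083], TCP at [0.253, -0.626, 0.231] pointing down, gripper open.
Joint ranges: [-2.96, 2.96], [-0.34, 2.1], [-1.41, 1.46], [0.24, 2.44], [-1.37, 4.51], [0.17, 1.92], [-2.96, 2.96]. Speed limits (rad/s): [2.39, 2.39, 3.14, 3.14, 3.14, 3.14, 3.14].

### API

Orientations are given as a rotation vector (axis times angle).
In Python, from bench import status, vision, r gives the robot as it stands. The module is installed in compiled form; this text tells all that it offers.
- The arm moves only by the shell command python3 -m handwheel 'ROWS' [OPENING] [FORCE]. ROWS is JSON, a list of rows, each an object with "dp": the shift along the tool's x, y, z in m, a list of three; "delta_rot": the turn, a rotation vector about the tool's x, y, z in rad, a list of three. In form: [{"dp": [x, y, z], "delta_rot": [rx, ry, rz]}, ...]. A call has 1 to 12 rows; each row is the pose to reach, as a shift and turn from the pose commanded when the call began, along the tool's axes at that moment; what a row does not reach only later rows make up. A row lasts 1/8 s, in which the tool goes at most 62.5 mm and 10.7 degrees, less where a joint would pass 70% of its speed; a pose out of reach is approached as far as the arm can. A call with a gripper value outside its range is refused whole. OPENING is the opening, from 0 (shut) to 1 (fully open), set as the call begins (- or left out, the last holds). The fingers move at their own pace and stop on an object; FORCE is the grip in N (left out, the last holds). Time passes only in rows, so rows that repeat a pose let the fingers close. It gives the time, the measured TCP pose, the force, the opening and the grip force at its end, in the units of the state.
- status.get_obs(): the state, without advancing time (a new reading comes with each control period).
- vision.grab_frame(name): name is "scene" or "top" or "wrist"; returns a dict with "img" (480x640x3 uint8, blue, green, red), "fovy" (degrees; the focal length in pixels is half the picture's height over the tangent of half this angle, whatever the lens; pixels are square), "cx", "cy" (the principal point, pixels), "distortion" ([k1, k2, p1, p2, k3] as OpenCV has them; the pictures are not rectified), "world_from_camera" (4x4, takes a point from camera to world coordinates). Camera axes: x right, y up, looking along -z (the intrinsics and any distortion apply to the point x, -y, -z); pixel columns grow to the right and rows downward; lengths in m; the calibration is good to about 2 mm. A picture is of the moment at which its call begins. There is no depth.
- r.hand_in(): hands the job in; it is judged then, once.
The state is a dict: "clock": time; "joints": joint angles; "qvel": joint speeds; "tau": joint torques, N m; "tcp_pos": TCP position; "orientation": TCP orientation; "contact_force": force on the tool from outside, world axes, zero at the start; "moment": the same for the moment, N m; "grip_width": finger opening in m; "gripper_force": force on a finger pad.
Only numpy, scipy, OpenCV 4.12 (cv2) and the standard library are available. Lean on these libraries where they do the work, as an engineer would, in place of code of your own. Each camera call takes 0.05 s, during which the arm holds its last target. There are 200 camera calls.

## Working session

There is one attempt and no reset: what is moved stays moved. The work goes in short steps, Python scripts to look and compute and a shell command to move; the robot and the scene stay as the last step left them, time stands still between calls to the robot, and variables do not carry over. Pictures are saved under pics/ and viewed, at most 10 in all, crops included, and the job is handed in when it is done.

```bash
mkdir -p pics
cat > h.py <<'E'
import numpy as np, cv2
from scipy.spatial.transform import Rotation as R
from bench import status, vision
def grab(name, fn):
    f=vision.grab_frame(name); cv2.imwrite(f'pics/{fn}.png',f['img'])
    np.savez(f'pics/{fn}.npz',**{k:np.array(f[k]) for k in f}); return f
def load(fn): return dict(np.load(f'pics/{fn}.npz'))
def K(f):
    F=240/np.tan(np.radians(float(f['fovy']))/2)
    return np.array([[F,0,float(f['cx'])],[0,F,float(f['cy'])],[0,0,1]])
def ray(f,uv):
    n=cv2.undistortPoints(np.array([[uv]],float),K(f),f['distortion'])[0,0]
    T=f['world_from_camera']; d=T[:3,:3]@[n[0],-n[1],-1]; return T[:3,3],d/np.linalg.norm(d)
def atz(f,uv,z):
    o,d=ray(f,uv); return o+d*(z-o[2])/d[2]
def tri(*fu):
    A=np.zeros((3,3));b=np.zeros(3)
    for f,uv in fu:
        o,d=ray(f,uv);P=np.eye(3)-np.outer(d,d);A+=P;b+=P@o
    x=np.linalg.solve(A,b)
    return x,[round(1e3*np.linalg.norm(np.cross(x-ray(f,u)[0],ray(f,u)[1])),1) for f,u in fu]
def proj(f,p):
    T=np.linalg.inv(f['world_from_camera']);c=T[:3,:3]@np.array(p)+T[:3,3]
    return cv2.projectPoints(np.array([[c[0],-c[1],-c[2]]]),np.zeros(3),np.zeros(3),K(f),f['distortion'])[0][0,0]
E
python3 - <<'E'
from h import *
np.set_printoptions(precision=3,suppress=True)
for n in('scene','top','wrist'):
    f=grab(n,n+'0'); print(n,f['fovy'],f['distortion'],f['world_from_camera'])
o=status.get_obs();print(o)
E
```

```text
scene 44.07593828390881 [-0.097  0.     0.     0.     0.   ] [[-0.811 -0.488  0.323  0.962]
 [ 0.585 -0.664  0.466  0.566]
 [-0.013  0.567  0.823  1.083]
 [ 0.     0.     0.     1.   ]]
top 53.33456240237817 [-0.025  0.     0.     0.     0.   ] [[ 0.007  0.99  -0.138  0.434]
 [-1.     0.009  0.017  0.008]
 [ 0.018  0.138  0.99   1.075]
 [ 0.     0.     0.     1.   ]]
wrist 62.6474369233784 [-0.085  0.     0.     0.     0.   ] [[ 0.375  0.892  0.251  0.316]
 [-0.927  0.362  0.1   -0.6  ]
 [-0.002 -0.27   0.963  0.373]
 [ 0.     0.     0.     1.   ]]
{'clock': 0.15, 'joints': array([ 1.079,  0.478,  0.022,  1.556, -0.012,  1.109, -0.083]), 'qvel': array([ 0.   , -0.003,  0.001, -0.001, -0.   , -0.001, -0.001]), 'tau': array([  0.004, -59.693,   1.611, -28.149,   0.013,   0.007,   0.   ]), 'tcp_pos': array([ 0.253, -0.625,  0.231]), 'orientation': array([-3.083, -0.599,  0.001]), 'contact_force': array([-0.699,  1.02 ,  0.672]), 'moment': array([ 0.062,  0.04 , -0.044]), 'gripper_force': 0.0, 'grip_width': 0.08555969442666986}
```

View pics/scene0.png

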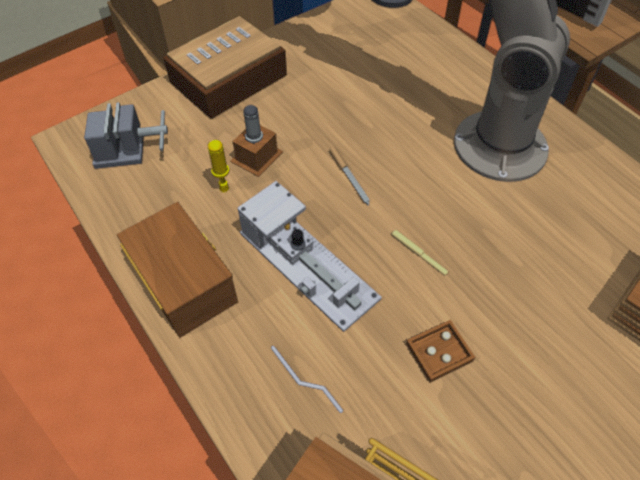

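View pics/top0.png

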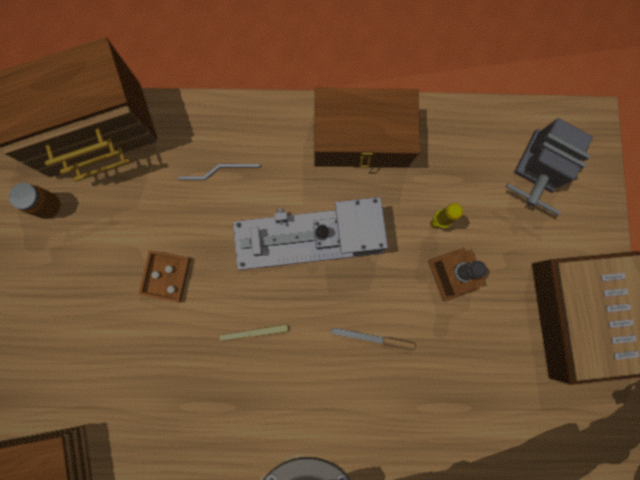

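The scene view has three gun-shaped things. The first is steel-grey, in the wooden stand (scene 253,125; top 470,270). The second is yellow, standing on the bench (scene 218,165; top 448,216). The third is a dark cylinder (top 35,200). The description fits the steel one in the stand, and I'll confirm that with an enlarged crop.

Run:
```python
from h import *
s=cv2.imread('pics/scene0.png');t=cv2.imread('pics/top0.png')
a=cv2.resize(s[95:195,200:300],(400,400),interpolation=cv2.INTER_CUBIC)
b=cv2.resize(t[195:305,400:510],(400,400),interpolation=cv2.INTER_CUBIC)
cv2.imwrite('pics/crop1.png',np.hstack([a,b]))
a=cv2.resize(s[175:335,230:390],(400,400),interpolation=cv2.INTER_CUBIC)
b=cv2.resize(t[150:310,228:388],(400,400),interpolation=cv2.INTER_CUBIC)
cv2.imwrite('pics/crop2.png',np.hstack([a,b]))
```

```text
(no output)
```

View pics/crop1.png

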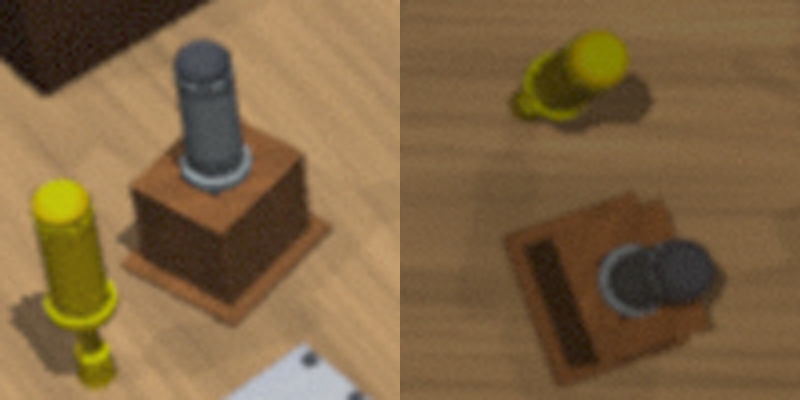

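View pics/crop2.png

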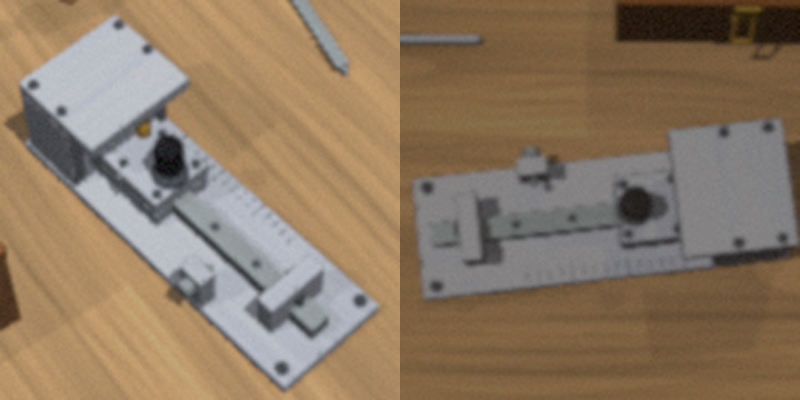

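The crop confirms it: the steel gun with the light shoulder sits in the wooden stand (scene 253,125), and the yellow one is free-standing beside it. The bridge covers the nipple end, and the black knob is at scene (297,234), top (322,231).

Run:
```python
from h import *
np.set_printoptions(precision=4,suppress=True)
s=load('scene0');t=load('top0')
cs=lambda x,y:(230+x/2.5,175+y/2.5)
ct=lambda x,y:(228+(x-400)/2.5,150+y/2.5)
gs=lambda x,y:(200+x/4,95+y/4)
gt=lambda x,y:(400+(x-400)*.275,195+y*.275)
P={'b-+':(cs(188,82),ct(683,262)),'b++':(cs(95,150),ct(670,130)),'b--':(cs(118,15),ct(798,245)),'b+-':(cs(22,85),ct(780,120)),
'knobtop':(cs(168,142),ct(635,203)),'p++':(cs(285,388),ct(413,181)),'p-+':(cs(380,306),ct(426,298)),
'cap':(gs(203,58),gt(686,270)),'shoulder':(gs(216,165),gt(632,280)),'yellowcap':(gs(60,202),gt(600,60))}
Q={}
for k,(a,b) in P.items():
    x,e=tri((s,a),(t,b));Q[k]=x;print(k,x,e)
m=(Q['b-+']+Q['b++']+Q['b--']+Q['b+-'])/4
d=Q['b++']+Q['b-+']-Q['b+-']-Q['b--'];print('bridge',m,'yaw of jig y',np.degrees(np.arctan2(d[1],d[0]))-90)
e=Q['p++']-Q['p-+'];print(np.degrees(np.arctan2(e[1],e[0])),np.linalg.norm(e))
pe=(Q['p++']+Q['p-+'])/2; print('plate +y end mid',pe); dd=pe-m;print('y by long',np.degrees(np.arctan2(dd[1],dd[0]))-90, np.linalg.norm(dd[:2]))
```

```text
b-+ [ 0.5443 -0.0686  0.0937] [np.float64(1.6), np.float64(1.6)]
b++ [ 0.6508 -0.0545  0.1021] [np.float64(2.4), np.float64(2.4)]
b-- [ 0.5562 -0.1609  0.1019] [np.float64(1.2), np.float64(1.2)]
b+- [ 0.662  -0.1478  0.0986] [np.float64(1.3), np.float64(1.3)]
knobtop [ 0.5931 -0.0284  0.0933] [np.float64(1.3), np.float64(1.3)]
p++ [0.6241 0.1709 0.0071] [np.float64(0.4), np.float64(0.4)]
p-+ [0.517  0.1571 0.0074] [np.float64(1.9), np.float64(1.9)]
cap [ 0.5098 -0.33    0.1568] [np.float64(0.2), np.float64(0.2)]
shoulder [ 0.5109 -0.3291  0.0726] [np.float64(0.0), np.float64(0.0)]
yellowcap [ 0.6264 -0.2915  0.1458] [np.float64(0.3), np.float64(0.3)]
bridge [ 0.6033 -0.1079  0.0991] yaw of jig y 7.088419691795167
7.299780973142362 0.10798197880177894
plate +y end mid [0.5705 0.164  0.0072]
y by long 6.877487490545178 0.2739003246745115
```

```bash
cat >> h.py <<'E'
YAW=np.radians(7.1); JX=np.array([np.cos(YAW),np.sin(YAW),0]); JY=np.array([-np.sin(YAW),np.cos(YAW),0]); Z=np.array([0,0,1.])
def rot(z,y):
    z=z/np.linalg.norm(z);y=y-z*(y@z);y=y/np.linalg.norm(y);return R.from_matrix(np.column_stack([np.cross(y,z),y,z]))
def delta(p,Rt=None,pr=True):
    o=status.get_obs();R0=R.from_rotvec(o['orientation'])
    Rt=Rt or R0
    dp=R0.inv().apply(np.array(p)-o['tcp_pos']);dr=(R0.inv()*Rt).as_rotvec()
    print('dp',dp.round(4),'rot',dr.round(4),'deg',np.degrees(np.linalg.norm(dr)).round(1),'force',o['contact_force'].round(1));return dp,dr
E
python3 - <<'E'
from h import *
o=status.get_obs();print(R.from_rotvec(o['orientation']).as_matrix().round(3))
for s in(1,-1): delta([.593,-.0285,.2],rot(-Z,s*JX))
E
```

```text
[[ 0.927  0.374 -0.001]
 [ 0.374 -0.927  0.001]
 [-0.    -0.001 -1.   ]]
dp [ 0.5392 -0.426   0.0311] rot [-1.2000e-03 -9.0000e-04 -1.3109e+00] deg 75.1 force [-0.7  1.   0.7]
dp [ 0.5392 -0.426   0.0311] rot [-9.0000e-04  1.3000e-03  1.8307e+00] deg 104.9 force [-0.7  1.   0.7]
```

```bash
python3 -m handwheel '[{"dp":[0.539,-0.426,0.031],"delta_rot":[0,0,-1.311]},{"dp":[0.539,-0.426,0.031],"delta_rot":[0,0,-1.311]},{"dp":[0.539,-0.426,0.031],"delta_rot":[0,0,-1.311]},{"dp":[0.539,-0.426,0.031],"delta_rot":[0,0,-1.311]},{"dp":[0.539,-0.426,0.031],"delta_rot":[0,0,-1.311]},{"dp":[0.539,-0.426,0.031],"delta_rot":[0,0,-1.311]},{"dp":[0.539,-0.426,0.031],"delta_rot":[0,0,-1.311]},{"dp":[0.539,-0.426,0.031],"delta_rot":[0,0,-1.311]},{"dp":[0.539,-0.426,0.031],"delta_rot":[0,0,-1.311]},{"dp":[0.539,-0.426,0.031],"delta_rot":[0,0,-1.311]},{"dp":[0.539,-0.426,0.031],"delta_rot":[0,0,-1.311]},{"dp":[0.539,-0.426,0.031],"delta_rot":[0,0,-1.311]}]' 1 60
python3 - <<'E'
from h import *
f=grab('wrist','w1');print(f['world_from_camera'].round(3))
print(status.get_obs()['joints'].round(2))
for p in([.593,-.0284,.092],): print(proj(f,p))
delta([.593,-.0285,.2],rot(-Z,JX))
E
```

```text
clock: 1.65
tcp_pos: [0.5944, -0.0221, 0.2001]
orientation: [-2.067, -2.363, -0.005]
contact_force: [-0.9, -0.7, -0.7]
grip_width: 0.0856
gripper_force: 0.0
[[ 0.991 -0.129 -0.037  0.585]
 [ 0.134  0.955  0.264  0.045]
 [ 0.001 -0.267  0.964  0.343]
 [ 0.     0.     0.     1.   ]]
[ 0.31  0.42 -0.48  1.76  0.22  1.02 -0.12]
[317.23254417 247.77939481]
dp [-0.0025 -0.0007 -0.0001] rot [-0.0004 -0.0014  0.0053] deg 0.3 force [-1.1 -0.5  0.2]
```

View pics/w1.png

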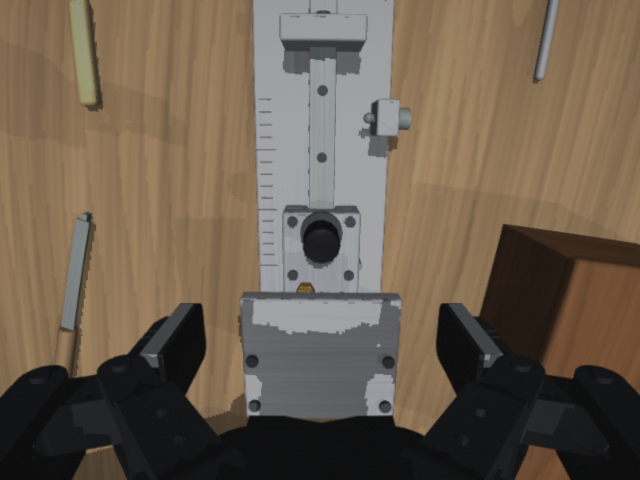

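The wrist view shows the knob top at (322,243), the bridge edge at row 297 with the nipple just peeking out at (306,288), the end stop at (323,30) and the detent bracket at (388,117).

Run:
```python
from h import *
w=load('w1');s=load('scene0');t=load('top0')
print('knob@.092',atz(w,(321.5,243),.092).round(4),'tri',tri((w,(321.5,243)),(s,(297.2,231.8)),(t,(322,231.2))))
a=atz(w,(242,297),.104);b=atz(w,(400,297),.104);print('bridge edge',a,b,np.linalg.norm(a-b),(a+b)/2)
a=(atz(w,(253,0),.012)+atz(w,(394,0),.012))/2;b=(atz(w,(261,290),.012)+atz(w,(380,290),.012))/2
print(a,b,np.degrees(np.arctan2((a-b)[1],(a-b)[0]))-90)
a=atz(w,(310,200),.03);b=atz(w,(311.5,60),.03);c=atz(w,(334,200),.03);d=atz(w,(337,60),.03);print('rail',(a+c)/2,(b+d)/2,np.linalg.norm(a-c),np.degrees(np.arctan2((b+d-a-c)[1],(b+d-a-c)[0]))-90)
p=(atz(w,(321.5,243),.092)*2+tri((w,(321.5,243)),(s,(297.2,231.8)),(t,(322,231.2)))[0])/3
p[2]=.06;print(p);delta(p,rot(-Z,JX))
```

```text
knob@.092 [ 0.5954 -0.0248  0.092 ] tri (array([ 0.59396581, -0.02685897,  0.0936661 ]), [np.float64(2.8), np.float64(2.0), np.float64(1.9)])
bridge edge [ 0.5480983  -0.06488193  0.104     ] [ 0.6509204  -0.05106051  0.104     ] 0.10374688897430821 [ 0.59950935 -0.05797122  0.104     ]
[0.57417899 0.14526376 0.012     ] [ 0.60371877 -0.09089591  0.012     ] 7.129750578654807
rail [ 0.59351825 -0.00658026  0.03      ] [0.58100381 0.09795465 0.03      ] 0.019197639391660345 6.826703331494144
[ 0.59489424 -0.0254629   0.06      ]
dp [0.     0.0016 0.1399] rot [-0.0004 -0.0014  0.0053] deg 0.3 force [-1.1 -0.5  0.2]
```

```bash
python3 -m handwheel '[{"dp":[0,0.001,0.06],"delta_rot":[0,0,0.005]},{"dp":[0,0.001,0.11],"delta_rot":[0,0,0.005]},{"dp":[0,0.001,0.14],"delta_rot":[0,0,0.005]},{"dp":[0,0.001,0.14],"delta_rot":[0,0,0.005]}]'
python3 -m handwheel '[{"dp":[0,0,0],"delta_rot":[0,0,0]},{"dp":[0,0,0],"delta_rot":[0,0,0]},{"dp":[0,0,0],"delta_rot":[0,0,0]},{"dp":[0,0,0],"delta_rot":[0,0,0]},{"dp":[0,0,0],"delta_rot":[0,0,0]}]' 0 90
python3 -c "
from h import *
o=status.get_obs();delta(o['tcp_pos']+.1*JY)"
```

```text
clock: 2.2
tcp_pos: [0.5915, -0.0309, 0.058]
orientation: [-2.085, -2.345, 0.007]
contact_force: [-0.4, 0.8, 1.1]
grip_width: 0.0855
gripper_force: 0.0
clock: 2.82
tcp_pos: [0.5958, -0.0289, 0.0619]
orientation: [2.084, 2.347, 0.004]
contact_force: [1.5, -0.0, 6.0]
grip_width: 0.0241
gripper_force: 87.9
dp [ 0.1    -0.0005 -0.0001] rot [0. 0. 0.] deg 0.0 force [ 1.5 -0.   6. ]
```

```bash
python3 -m handwheel '[{"dp":[0.015,0,0],"delta_rot":[0,0,0]},{"dp":[0.035,0,0],"delta_rot":[0,0,0]},{"dp":[0.055,0,0],"delta_rot":[0,0,0]},{"dp":[0.075,0,0],"delta_rot":[0,0,0]},{"dp":[0.09,0,0],"delta_rot":[0,0,0]},{"dp":[0.1,0,0],"delta_rot":[0,0,0]},{"dp":[0.1,0,0],"delta_rot":[0,0,0]}]'
python3 -m handwheel '[{"dp":[0.004,0,0],"delta_rot":[0,0,0]},{"dp":[0.008,0,0],"delta_rot":[0,0,0]},{"dp":[0.010,0,0],"delta_rot":[0,0,0]}]'
```

```text
clock: 3.7
tcp_pos: [0.5833, 0.0722, 0.0619]
orientation: [2.083, 2.35, 0.005]
contact_force: [-1.1, 0.4, 7.7]
grip_width: 0.0237
gripper_force: 88.0
clock: 4.08
tcp_pos: [0.5823, 0.0798, 0.0619]
orientation: [2.084, 2.347, 0.002]
contact_force: [-0.7, -4.6, 9.6]
grip_width: 0.0238
gripper_force: 88.2
```

```bash
python3 -m handwheel '[{"dp":[0.003,0,0],"delta_rot":[0,0,0]},{"dp":[0.005,0,0],"delta_rot":[0,0,0]}]'
python3 -m handwheel '[{"dp":[0.002,0,0],"delta_rot":[0,0,0]},{"dp":[0.004,0,0],"delta_rot":[0,0,0]}]'
python3 -m handwheel '[{"dp":[0.002,0,0],"delta_rot":[0,0,0]},{"dp":[0.003,0,0],"delta_rot":[0,0,0]}]'
```

```text
clock: 4.32
tcp_pos: [0.5822, 0.0807, 0.0618]
orientation: [2.085, 2.342, -0.004]
contact_force: [1.3, -13.0, 11.5]
grip_width: 0.024
gripper_force: 88.5
clock: 4.58
tcp_pos: [0.5821, 0.0811, 0.0618]
orientation: [2.086, 2.338, -0.009]
contact_force: [0.9, -20.2, 13.3]
grip_width: 0.0238
gripper_force: 88.6
clock: 4.82
tcp_pos: [0.5821, 0.0813, 0.0618]
orientation: [2.087, 2.334, -0.012]
contact_force: [2.2, -25.2, 14.2]
grip_width: 0.024
gripper_force: 88.8
```

Run:
```python
from h import *
grab('wrist','w2')
f=grab('scene','s2');t=grab('top','t2')
a=cv2.resize(f['img'][225:325,280:380],(400,400),interpolation=cv2.INTER_CUBIC)
b=cv2.resize(load('w2')['img'][60:360,150:450],(400,400),interpolation=cv2.INTER_CUBIC)
cv2.imwrite('pics/crop3.png',np.hstack([a,b]))
```

```text
(no output)
```

View pics/crop3.png

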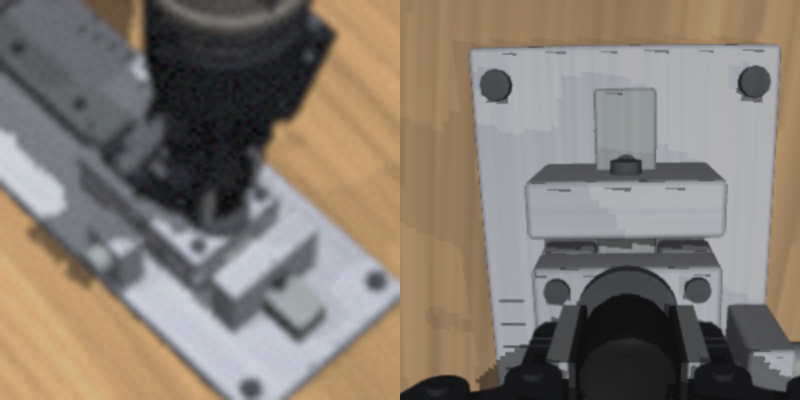

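Run:
```python
from h import *
w=load('w2');c=lambda x,y:(150+(x-400)*.75,60+y*.75)
O=np.array([.5909,.0003,0])
for n,p,z in(('stop far',c(625,186),.052),('stop near',c(625,237),.052),('carr edge',c(625,254),.05),('carr lower edge',c(625,268),.05),('plate end',c(625,46),.012)):
    q=atz(w,p,z)-O;print(n,(q@JX).round(4),(q@JY).round(4))
o=status.get_obs();print(o['tcp_pos'],((o['tcp_pos']-O)@JY),o['joints'].round(3))
```

```text
stop far 0.0009 0.1239
stop near 0.0007 0.1085
carr edge 0.0006 0.1026
carr lower edge 0.0006 0.098
plate end 0.0013 0.1657
[0.58211848 0.08130948 0.06183133] 0.08147369906635633 [ 0.064  0.58  -0.416  1.876  0.347  0.758 -0.435]
```

Carriage edge at jig y ≈ 0.098–0.102. That puts its middle at about 55 mm, level with the detent bracket's centre, and it stalls hard against the stop's buffers. I'll relax the push, then pull back lightly to check that the detent holds.

```bash
python3 -m handwheel '[{"dp":[-0.006,0,-0.002],"delta_rot":[0,0,0]},{"dp":[-0.01,0,-0.003],"delta_rot":[0,0,0]},{"dp":[-0.01,0,-0.003],"delta_rot":[0,0,0]}]'
python3 -m handwheel '[{"dp":[-0.001,0,0],"delta_rot":[0,0,0]},{"dp":[-0.002,0,0],"delta_rot":[0,0,0]},{"dp":[-0.002,0,0],"delta_rot":[0,0,0]}]'
```

```text
clock: 5.35
tcp_pos: [0.5822, 0.08, 0.0621]
orientation: [2.086, 2.346, 0.001]
contact_force: [8.9, -3.5, -15.5]
grip_width: 0.0241
gripper_force: 89.6
clock: 5.72
tcp_pos: [0.5822, 0.0797, 0.0621]
orientation: [2.086, 2.348, 0.003]
contact_force: [9.0, 0.8, -16.5]
grip_width: 0.0241
gripper_force: 89.7
```

```bash
python3 -m handwheel '[{"dp":[-0.001,0,0.001],"delta_rot":[0,0,0]},{"dp":[-0.003,0,0.0015],"delta_rot":[0,0,0]},{"dp":[-0.003,0,0.0015],"delta_rot":[0,0,0]}]'
python3 -m handwheel '[{"dp":[0.001,0,0],"delta_rot":[0,0,0]},{"dp":[0.003,0,0],"delta_rot":[0,0,0]},{"dp":[0.003,0,0],"delta_rot":[0,0,0]}]'
```

```text
clock: 6.1
tcp_pos: [0.5825, 0.0776, 0.062]
orientation: [2.085, 2.349, 0.004]
contact_force: [5.5, 1.1, -6.2]
grip_width: 0.0237
gripper_force: 91.0
clock: 6.48
tcp_pos: [0.5823, 0.0796, 0.062]
orientation: [2.085, 2.348, 0.002]
contact_force: [6.2, -0.5, -4.2]
grip_width: 0.0237
gripper_force: 91.1
```

```bash
cat > st.py <<'E'
from h import *
o=status.get_obs();O=np.array([.5909,.0003,0]);print(o['clock'],'tcp jig',((o['tcp_pos']-O)@JX).round(4),((o['tcp_pos']-O)@JY).round(4),o['tcp_pos'][2].round(4),'F',o['contact_force'].round(1),'M',o['moment'].round(2),'w',o['grip_width'].round(4),o['gripper_force'].round(0),o['joints'].round(2),o['tau'].round(1))
E
python3 st.py
python3 -m handwheel '[{"dp":[0.002,0,0],"delta_rot":[0,0,0]},{"dp":[0.004,0,0],"delta_rot":[0,0,0]},{"dp":[0.006,0,0],"delta_rot":[0,0,0]},{"dp":[0.008,0,0],"delta_rot":[0,0,0]},{"dp":[0.008,0,0],"delta_rot":[0,0,0]}]' >/dev/null;python3 st.py
python3 -c "
from h import *
grab('wrist','w3')"
```

```text
Traceback (most recent call last):
  File "st.py", line 2, in <module>
    o=status.get_obs();O=np.array([.5909,.0003,0]);print(o['clock'],'tcp jig',((o['tcp_pos']-O)@JX).round(4),((o['tcp_pos']-O)@JY).round(4),o['tcp_pos'][2].round(4),'F',o['contact_force'].round(1),'M',o['moment'].round(2),'w',o['grip_width'].round(4),o['gripper_force'].round(0),o['joints'].round(2),o['tau'].round(1))
                                                                                                                                                                                                                                  ^^^^^^^^^^^^^^^^^^^^^
AttributeError: 'float' object has no attribute 'round'
Traceback (most recent call last):
  File "st.py", line 2, in <module>
    o=status.get_obs();O=np.array([.5909,.0003,0]);print(o['clock'],'tcp jig',((o['tcp_pos']-O)@JX).round(4),((o['tcp_pos']-O)@JY).round(4),o['tcp_pos'][2].round(4),'F',o['contact_force'].round(1),'M',o['moment'].round(2),'w',o['grip_width'].round(4),o['gripper_force'].round(0),o['joints'].round(2),o['tau'].round(1))
                                                                                                                                                                                                                                  ^^^^^^^^^^^^^^^^^^^^^
AttributeError: 'float' object has no attribute 'round'
```

```bash
python3 -c "
from h import *
a=load('w3')['img'];cv2.imwrite('pics/crop4.png',cv2.resize(a[180:480,120:520],(800,600),interpolation=cv2.INTER_CUBIC))"
```

```text
(no output)
```

View pics/crop4.png

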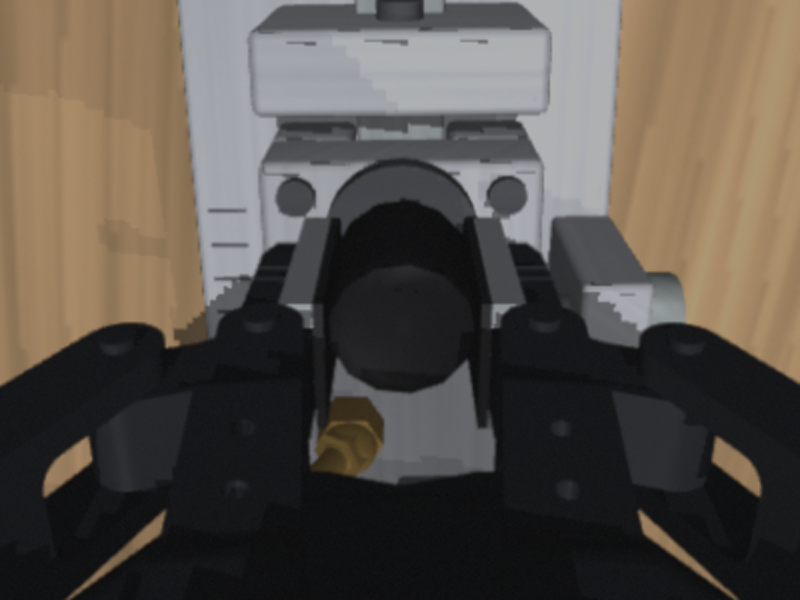

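```bash
sed -i "s/o\['grip_width'\].round(4),o\['gripper_force'\].round(0)/round(o['grip_width'],4),round(o['gripper_force'])/" st.py; python3 st.py
python3 -m handwheel '[{"dp":[0.003,0,0],"delta_rot":[0,0,0]},{"dp":[0.005,0,0],"delta_rot":[0,0,0]},{"dp":[0.005,0,0],"delta_rot":[0,0,0]}]' >/dev/null;python3 st.py
```

```text
7.15 tcp jig 0.0013 0.0811 0.062 F [  6.7 -13.9  -2. ] M [-2.71 -1.52  0.19] w 0.0239 91 [ 0.07  0.58 -0.42  1.88  0.34  0.76 -0.43] [ -8.6 -55.8 -14.3 -18.   -3.3  -0.2  -0.2]
7.525 tcp jig 0.0012 0.0847 0.062 F [ 5.9 -7.  -1.5] M [-1.24 -1.05  0.17] w 0.0239 92 [ 0.06  0.58 -0.42  1.88  0.34  0.76 -0.44] [ -5.6 -56.4 -10.9 -18.4  -1.9   0.3  -0.2]
```

Relieving the down-force let the carriage move on (0.0811 → 0.0847), so it hadn't been home. I'll keep pushing.

```bash
python3 -m handwheel '[{"dp":[0.003,0,0],"delta_rot":[0,0,0]},{"dp":[0.005,0,0],"delta_rot":[0,0,0]},{"dp":[0.005,0,0],"delta_rot":[0,0,0]}]' >/dev/null;python3 st.py
python3 -m handwheel '[{"dp":[0.003,0,0],"delta_rot":[0,0,0]},{"dp":[0.003,0,0],"delta_rot":[0,0,0]}]' >/dev/null;python3 st.py
```

```text
7.9 tcp jig 0.0012 0.0901 0.062 F [  5.7 -16.4  -2. ] M [-3.06 -1.48  0.2 ] w 0.0236 92 [ 0.05  0.58 -0.42  1.88  0.34  0.76 -0.44] [ -9.8 -55.2 -15.3 -18.2  -3.6  -0.6  -0.2]
8.15 tcp jig 0.0012 0.0901 0.062 F [  6.3 -21.9   0.6] M [-4.27 -1.6   0.3 ] w 0.0237 92 [ 0.05  0.58 -0.42  1.88  0.35  0.76 -0.45] [-13.3 -54.  -18.7 -18.2  -4.8  -1.5  -0.3]
```

```bash
python3 -m handwheel '[{"dp":[-0.005,0,0],"delta_rot":[0,0,0]},{"dp":[-0.011,0,0],"delta_rot":[0,0,0]},{"dp":[-0.011,0,0],"delta_rot":[0,0,0]}]' >/dev/null;python3 st.py
python3 -m handwheel '[{"dp":[-0.001,0,0],"delta_rot":[0,0,0]},{"dp":[-0.002,0,0],"delta_rot":[0,0,0]},{"dp":[-0.002,0,0],"delta_rot":[0,0,0]}]' >/dev/null;python3 st.py
```

```text
8.525 tcp jig 0.0012 0.0895 0.062 F [ 5.7  0.2 -5.6] M [-0.08 -1.15 -0.1 ] w 0.0236 91 [ 0.07  0.58 -0.43  1.88  0.34  0.75 -0.43] [ -0.5 -58.2  -6.5 -18.2  -0.6   1.4   0.1]
8.9 tcp jig 0.0013 0.0894 0.0621 F [ 5.4  3.1 -5.8] M [ 0.58 -1.06 -0.15] w 0.0236 91 [ 0.07  0.58 -0.43  1.88  0.34  0.75 -0.43] [  1.2 -58.7  -4.7 -18.3   0.    1.8   0.1]
```

```bash
python3 -m handwheel '[{"dp":[0.002,0,0],"delta_rot":[0,0,0]},{"dp":[0.002,0,0],"delta_rot":[0,0,0]},{"dp":[0.002,0,0],"delta_rot":[0,0,0]},{"dp":[0.002,0,0],"delta_rot":[0,0,0]},{"dp":[0,0,-0.05],"delta_rot":[0,0,0]},{"dp":[0,0,-0.11],"delta_rot":[0,0,0]},{"dp":[0,0,-0.15],"delta_rot":[0,0,0]},{"dp":[0,0,-0.15],"delta_rot":[0,0,0]},{"dp":[0,0,-0.15],"delta_rot":[0,0,0]},{"dp":[0,0,-0.15],"delta_rot":[0,0,0]}]' 1 >/dev/null;python3 st.py
python3 - <<'E'
from h import *
grab('wrist','w4');grab('top','t4');grab('scene','s4')
a=cv2.resize(load('w4')['img'][180:420,200:440],(400,400),interpolation=cv2.INTER_CUBIC)
s=cv2.resize(load('s4')['img'][225:325,280:380],(400,400),interpolation=cv2.INTER_CUBIC)
cv2.imwrite('pics/crop5.png',np.hstack([s,a]))
E
```

```text
10.15 tcp jig -0.0009 0.0883 0.2102 F [-0.   0.4 -0.2] M [0.03 0.03 0.05] w 0.0854 0 [ 0.13  0.4  -0.5   1.77  0.22  1.03 -0.33] [  0.  -51.1  -4.8 -26.6   0.    0.   -0. ]
```

View pics/crop5.png

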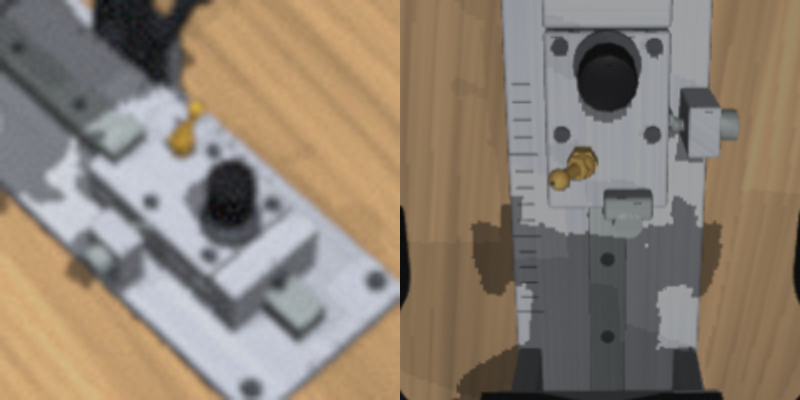

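The carriage is now against the end stop, with the detent ball at its side. The nipple head shows at wrist (295.4,287.4) and scene (329,251.8).

Run:
```python
from h import *
w=load('w4');s=load('s4');O=np.array([.5909,.0003,0])
n=((w,(295.4,287.4)),(s,(329,251.75)))
x,e=tri(*n);print('nipple tri',x.round(4),e,'jig',((x-O)@JX).round(4),((x-O)@JY).round(4))
p=atz(w,(295.4,287.4),.076);print('@.076',p.round(4),'jig',((p-O)@JX).round(4),((p-O)@JY).round(4)); q=atz(s,(329,251.75),.076);print('scene@.076',q.round(4))
k=atz(w,(324.2,229.2),.092);print('knob',k.round(4),'jig',((k-O)@JX).round(4),((k-O)@JY).round(4)); q=atz(s,(338,270),.092);print('scene',q.round(4))
c=proj(load('t4'),p);print('top px',c)
# next: hover over gun
print('gun hover'); delta([.508,-.33,.25],rot(-Z,JX))
```

```text
nipple tri [0.5653 0.0416 0.08  ] [np.float64(0.3), np.float64(0.3)] jig -0.0203 0.0442
@.076 [0.5651 0.0403 0.076 ] jig -0.0206 0.0429
scene@.076 [0.5638 0.0392 0.076 ]
knob [0.5806 0.0917 0.092 ] jig 0.0011 0.092
scene [0.5813 0.0923 0.092 ]
top px [289.47598539 244.87099259]
gun hover
dp [-0.4067 -0.1208 -0.0391] rot [-0.002  -0.     -0.0047] deg 0.3 force [-0.4  0.1 -0.5]
```

```bash
python3 -m handwheel '[{"dp":[-0.407,-0.121,-0.039],"delta_rot":[0,0,-0.005]},{"dp":[-0.407,-0.121,-0.039],"delta_rot":[0,0,-0.005]},{"dp":[-0.407,-0.121,-0.039],"delta_rot":[0,0,-0.005]},{"dp":[-0.407,-0.121,-0.039],"delta_rot":[0,0,-0.005]},{"dp":[-0.407,-0.121,-0.039],"delta_rot":[0,0,-0.005]},{"dp":[-0.407,-0.121,-0.039],"delta_rot":[0,0,-0.005]},{"dp":[-0.407,-0.121,-0.039],"delta_rot":[0,0,-0.005]},{"dp":[-0.407,-0.121,-0.039],"delta_rot":[0,0,-0.005]},{"dp":[-0.407,-0.121,-0.039],"delta_rot":[0,0,-0.005]},{"dp":[-0.407,-0.121,-0.039],"delta_rot":[0,0,-0.005]}]' >/dev/null;python3 st.py
python3 - <<'E'
from h import *
w=grab('wrist','w5');print([proj(w,p).round(1) for p in([.508,-.33,.162],[.51,-.329,.078])])
E
```

```text
11.55 tcp jig -0.1221 -0.316 0.2505 F [-0.1 -0.8 -0. ] M [-0.03  0.03 -0.  ] w 0.0852 0 [ 0.74  0.37 -0.35  1.69  0.14  1.11  0.48] [  0.7 -51.6  -2.5 -27.9   0.    0.   -0. ]
[array([319.2, 249.4]), array([322.1, 218.7])]
```

View pics/w5.png

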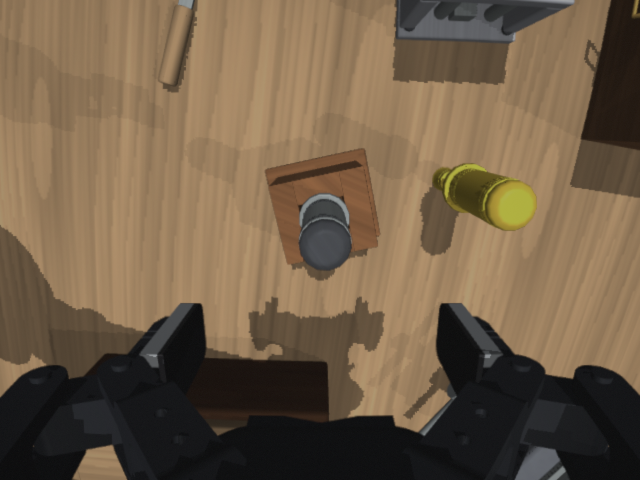

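The wrist view shows the steel gun's cap at (326,243) and its shoulder ring at (325,217). The yellow one is well to the right at (512,204).

Run:
```python
from h import *
w=load('w5');s=load('scene0');t=load('top0')
x,e=tri((w,(326,243)),(s,(250.75,109.5)),(t,(478.6,269.3)));print('cap',x.round(4),e, atz(w,(326,243),.158).round(4))
x2,e=tri((w,(325,216.5)),(s,(254,136.2)),(t,(463.8,272)));print('sh',x2.round(4),e,atz(w,(325,216.5),.078).round(4))
g=(2*atz(w,(326,243),.158)+2*atz(w,(325,216.5),.078)+x+x2)/6;print(g)
delta([g[0],g[1],.103],rot(-Z,JX))
```

```text
cap [ 0.5108 -0.3277  0.1592] [np.float64(1.7), np.float64(0.1), np.float64(1.8)] [ 0.5118 -0.3266  0.158 ]
sh [ 0.5115 -0.3281  0.0741] [np.float64(0.8), np.float64(0.1), np.float64(0.9)] [ 0.5121 -0.3269  0.078 ]
[ 0.51167646 -0.32711431  0.11754486]
dp [0.0009 0.0031 0.1476] rot [-0.0001 -0.0008  0.0028] deg 0.2 force [ 0.  -0.2 -0.1]
```

```bash
python3 -m handwheel '[{"dp":[0.001,0.003,0.05],"delta_rot":[0,0,0.003]},{"dp":[0.001,0.003,0.1],"delta_rot":[0,0,0.003]},{"dp":[0.001,0.003,0.13],"delta_rot":[0,0,0.003]},{"dp":[0.001,0.003,0.146],"delta_rot":[0,0,0.003]},{"dp":[0.001,0.003,0.146],"delta_rot":[0,0,0.003]},{"dp":[0.001,0.003,0.146],"delta_rot":[0,0,0.003]}]' >/dev/null;python3 st.py
python3 -m handwheel '[{"dp":[0,0,0],"delta_rot":[0,0,0]},{"dp":[0,0,0],"delta_rot":[0,0,0]},{"dp":[0,0,0],"delta_rot":[0,0,0]},{"dp":[0,0,0],"delta_rot":[0,0,0]},{"dp":[0,0,0],"delta_rot":[0,0,0]}]' 0 100 >/dev/null;python3 st.py
```

```text
12.35 tcp jig -0.1188 -0.3172 0.1063 F [ 0.7 -0.5  0.3] M [-0.04 -0.03 -0.03] w 0.0856 0 [ 0.71  0.53 -0.31  1.81  0.21  0.83  0.41] [ -0.1 -55.7  -3.4 -22.3   0.    0.   -0. ]
12.975 tcp jig -0.1194 -0.3171 0.1056 F [0.3 0.3 6.1] M [ 0.1   0.15 -0.02] w 0.0318 99 [ 0.71  0.53 -0.31  1.81  0.21  0.83  0.41] [  0.1 -53.5  -3.  -21.3   0.1  -0.3   0. ]
```

```bash
python3 -m handwheel '[{"dp":[0,0,-0.03],"delta_rot":[0,0,0]},{"dp":[0,0,-0.08],"delta_rot":[0,0,0]},{"dp":[0,0,-0.13],"delta_rot":[0,0,0]},{"dp":[0,0,-0.13],"delta_rot":[0,0,0]},{"dp":[0,0,-0.13],"delta_rot":[0,0,0]}]' >/dev/null;python3 st.py
cat >> h.py <<'E'
AX=-0.5*JX+np.sqrt(.75)*Z
def coup(N,off): # TCP for coupler point off m before home
    return np.array(N)+AX*(.0505+.0356+off)
E
python3 - <<'E'
from h import *
print(status.get_obs()['tcp_pos']);p=coup([.565,.0405,.077],.045);print(p)
delta(p,rot(-AX,JX))
E
```

```text
13.6 tcp jig -0.1211 -0.3162 0.233 F [-1.2  0.8 -5. ] M [-0.    0.04 -0.01] w 0.0321 100 [ 0.73  0.39 -0.34  1.7   0.15  1.08  0.46] [ -0.1 -57.   -3.4 -30.4   0.   -0.1   0. ]
[ 0.50978072 -0.32848039  0.23304913]
[0.49995264 0.03239792 0.19053593]
dp [0.3594 0.0339 0.043 ] rot [-0.5262 -0.0008 -0.0034] deg 30.1 force [-1.2  0.8 -5. ]
```

```bash
python3 -m handwheel '[{"dp":[0.05,0.034,-0.01],"delta_rot":[-0.1,0,0]},{"dp":[0.1,0.034,-0.01],"delta_rot":[-0.2,0,0]},{"dp":[0.16,0.034,-0.01],"delta_rot":[-0.35,0,0]},{"dp":[0.22,0.034,-0.01],"delta_rot":[-0.526,0,0]},{"dp":[0.28,0.034,0],"delta_rot":[-0.526,0,0]},{"dp":[0.33,0.034,0],"delta_rot":[-0.526,0,-0.003]},{"dp":[0.36,0.034,0.01],"delta_rot":[-0.526,0,-0.003]},{"dp":[0.36,0.034,0.02],"delta_rot":[-0.526,0,-0.003]},{"dp":[0.36,0.034,0.02],"delta_rot":[-0.526,0,-0.003]},{"dp":[0.36,0.034,0.02],"delta_rot":[-0.526,0,-0.003]}]' >/dev/null;python3 st.py
python3 - <<'E'
from h import *
p=coup([.565,.0405,.077],.045);delta(p,rot(-AX,JX))
for n in('wrist','scene','top'): grab(n,n[0]+'6')
o=status.get_obs();Rt=R.from_rotvec(o['orientation']);m=o['tcp_pos']+Rt.apply([0,0,.0976]);print('mouth',m,[proj(load(n),q).round(1) for n in('w6','s6','t6') for q in(m,[.565,.0405,.076])])
E
```

```text
14.85 tcp jig -0.0857 0.0426 0.2138 F [-0.5  0.3 -4.3] M [-0.07  0.98  0.02] w 0.0319 101 [ 0.5   0.04 -0.71  2.32  0.24  0.28 -0.3 ] [ -0.3 -24.1  -0.7 -26.    0.2  -2.6  -0. ]
dp [ 0.0005 -0.0121  0.0199] rot [ 0.0001  0.0007 -0.0008] deg 0.1 force [-0.5  0.3 -4.3]
mouth [0.5500555  0.03793765 0.13044505] [array([323.5, 243.2]), array([304.5, 222.7]), array([334.4, 232.6]), array([328.9, 252.5]), array([289.8, 248.8]), array([289.4, 244.9])]
```

```bash
python3 -m handwheel '[{"dp":[0,-0.012,0],"delta_rot":[0,0,0]},{"dp":[0,-0.012,0.02],"delta_rot":[0,0,0]},{"dp":[0,-0.012,0.037],"delta_rot":[0,0,0]},{"dp":[0,-0.012,0.037],"delta_rot":[0,0,0]},{"dp":[0,-0.012,0.037],"delta_rot":[0,0,0]}]' >/dev/null;python3 st.py
python3 - <<'E'
from h import *
for n in('wrist','scene','top'): grab(n,n[0]+'7')
delta(coup([.565,.0405,.077],.025),rot(-AX,JX))
o=status.get_obs();Rt=R.from_rotvec(o['orientation']);m=o['tcp_pos']+Rt.apply([0,0,.0976])
c=[]
for n,(u,v) in(('s7',(330,240)),('t7',(289,246)),('w7',(315,240))):
    f=load(n);h=25 if n=='t7' else (30 if n[0]=='s' else 90);im=f['img'][v-h:v+h,u-h:u+h]
    print(n,'mouth',proj(f,m).round(1),'N',proj(f,[.565,.0405,.076]).round(1))
    c.append(cv2.resize(im,(400,400) if len(c)<2 else (400,400),interpolation=cv2.INTER_CUBIC))
cv2.imwrite('pics/crop7.png',np.vstack([np.hstack([c[0],c[1]])[:, :],]) if 0 else np.hstack([cv2.resize(c[0],(300,300)),cv2.resize(c[1],(200,200)) if 0 else cv2.resize(c[1],(300,300))]))
big=np.zeros((600,800,3),np.uint8);big[:400,:400]=c[0];big[:400,400:]=c[1];cv2.imwrite('pics/a7.png',big)
x=np.hstack([cv2.resize(c[0],(400,400)),cv2.resize(c[2],(400,400))]);y=np.zeros((200,800,3),np.uint8);y[:,:200]=cv2.resize(c[1],(200,200))
cv2.imwrite('pics/crop7.png',np.vstack([x,y]))
# brass pixels
for n in('w4','s4','t4','w7','s7'):
    f=load(n);hsv=cv2.cvtColor(f['img'],cv2.COLOR_BGR2HSV);N=proj(f,[.565,.0405,.076]).astype(int)
    u,v=N;r=45 if n[0]=='w' else 14
    mk=cv2.inRange(hsv[v-r:v+r,u-r:u+r],(15,120,60),(30,255,255));ys,xs=np.nonzero(mk);print(n,len(xs),xs.min(initial=999)+u-r,xs.max(initial=0)+u-r,ys.min(initial=999)+v-r,ys.max(initial=0)+v-r,N)
E
```

```text
15.625 tcp jig -0.0771 0.0432 0.177 F [-0.3 -0.5 -3.3] M [-0.07  0.98 -0.04] w 0.032 101 [ 0.37  0.12 -0.61  2.35  0.63  0.21 -0.69] [ -0.3 -28.5  -1.4 -23.7   0.4  -2.1  -0. ]
dp [ 0.0002 -0.0018  0.0038] rot [0.0034 0.0012 0.0001] deg 0.2 force [-0.  -1.2 -3.6]
s7 mouth [331.3 245.8] N [328.9 252.5]
t7 mouth [289.7 247.1] N [289.4 244.9]
w7 mouth [322.3 243.5] N [318.3 235.5]
w4 341 290 317 269 292 [295 287]
s4 41 323 331 250 262 [328 252]
t4 0 1274 275 1229 230 [289 244]
w7 112 305 323 219 230 [318 235]
s7 42 323 330 240 262 [328 252]
```

View pics/crop7.png

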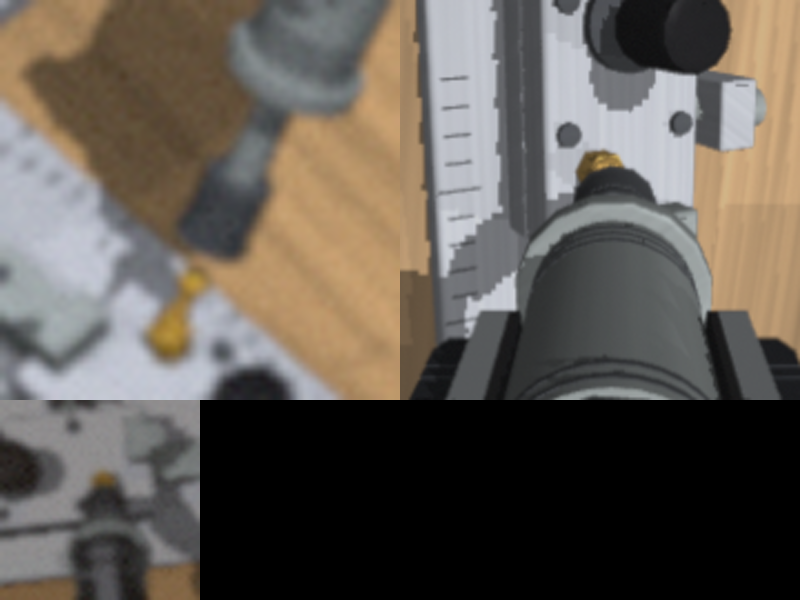

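The last view shows the coupler mouth at scene crop (211,246) and the nipple head at (194,281), lined up along the gun axis to within about 0.5 mm. The wrist crop puts the gun axis at column 615 and the brass at 602–607, so a −2 mm shift in tool y is still due. I'll make that shift and advance.

```bash
python3 -m handwheel '[{"dp":[0,-0.002,0.002],"delta_rot":[0.003,0.001,0]},{"dp":[0,-0.002,0.006],"delta_rot":[0.003,0.001,0]},{"dp":[0,-0.002,0.012],"delta_rot":[0.003,0.001,0]},{"dp":[0,-0.002,0.014],"delta_rot":[0.003,0.001,0]},{"dp":[0,-0.002,0.014],"delta_rot":[0.003,0.001,0]}]' >/dev/null;python3 st.py
python3 - <<'E'
from h import *
delta(coup([.565,.0405,.077],.0),rot(-AX,JX))
E
```

```text
16.4 tcp jig -0.0715 0.0431 0.1636 F [-0.4  0.2 -4.2] M [-0.13  0.97 -0.05] w 0.0319 101 [ 0.31  0.16 -0.56  2.35  0.78  0.19 -0.83] [ -0.1 -31.1  -1.7 -23.    0.5  -1.9  -0.1]
dp [-0.      0.0006  0.0143] rot [-0.0008 -0.0004  0.0005] deg 0.1 force [-0.4  0.2 -4.2]
```

```bash
python3 -m handwheel '[{"dp":[0,0.0005,0.002],"delta_rot":[0,0,0]},{"dp":[0,0.0005,0.004],"delta_rot":[0,0,0]},{"dp":[0,0.0005,0.006],"delta_rot":[0,0,0]},{"dp":[0,0.0005,0.006],"delta_rot":[0,0,0]}]' >/dev/null;python3 st.py
python3 - <<'E'
from h import *
delta(coup([.565,.0405,.077],.0),rot(-AX,JX))
o=status.get_obs();print((R.from_rotvec(o['orientation']).inv().apply(o['contact_force']-[-.4,.2,-4.2])).round(1))
E
```

```text
16.9 tcp jig -0.0682 0.043 0.1584 F [-2.1 -0.4 -3.4] M [-0.21  1.21 -0.04] w 0.0321 101 [ 0.3   0.17 -0.55  2.35  0.85  0.18 -0.9 ] [ -0.2 -31.7  -2.  -23.1   0.6  -1.9  -0.1]
dp [0.0001 0.0004 0.0082] rot [-0.0012 -0.0001  0.0004] deg 0.1 force [-2.1 -0.4 -3.4]
[-0.4 -1.2 -1.6]
```

```bash
cat > q.py <<'E'
from h import *
import subprocess
o=status.get_obs();print(o['clock'],'Ftool',(R.from_rotvec(o['orientation']).inv().apply(o['contact_force']-[-.4,.2,-4.2])).round(1),'M',o['moment'].round(2),'w',round(o['grip_width'],4),o['joints'][[3,4,5]].round(3))
delta(coup([.565,.0405,.077],.0),rot(-AX,JX))
E
python3 -m handwheel '[{"dp":[0,0,0.002],"delta_rot":[0,0,0]},{"dp":[0,0,0.003],"delta_rot":[0,0,0]},{"dp":[0,0,0.003],"delta_rot":[0,0,0]}]' >/dev/null;python3 q.py
python3 -m handwheel '[{"dp":[0,0,0.002],"delta_rot":[0,0,0]},{"dp":[0,0,0.003],"delta_rot":[0,0,0]},{"dp":[0,0,0.003],"delta_rot":[0,0,0]}]' >/dev/null;python3 q.py
```

```text
17.275 Ftool [  0.4  -1.2 -12.9] M [-0.2   1.53 -0.05] w 0.0318 [2.348 0.893 0.181]
dp [0.0002 0.0002 0.0056] rot [-0.0005  0.0004  0.0006] deg 0.0 force [-7.9 -0.3  6.4]
17.65 Ftool [-0.3 -0.2  2.1] M [-0.13  0.85  0.03] w 0.0321 [2.346 0.935 0.179]
dp [-0.0001 -0.0003  0.0024] rot [ 0.0001 -0.0004  0.0005] deg 0.0 force [ 0.4 -0.  -6.1]
```

It has snapped on: 13 N axial push, then a slight pull. Now I'll push home and compress the spring.

```bash
python3 -m handwheel '[{"dp":[0,0,0.002],"delta_rot":[0,0,0]},{"dp":[0,0,0.004],"delta_rot":[0,0,0]},{"dp":[0,0,0.004],"delta_rot":[0,0,0]}]' >/dev/null;python3 q.py
python3 -m handwheel '[{"dp":[0,0,0.002],"delta_rot":[0,0,0]},{"dp":[0,0,0.004],"delta_rot":[0,0,0]},{"dp":[0,0,0.004],"delta_rot":[0,0,0]}]' >/dev/null;python3 q.py
```

```text
18.025 Ftool [ -0.1  -0.9 -13. ] M [-0.27  1.47 -0.08] w 0.0321 [2.346 0.992 0.178]
dp [ 0.0001  0.0002 -0.0017] rot [-0.0007  0.0001  0.0005] deg 0.0 force [-7.6 -0.8  6.6]
18.4 Ftool [  0.2  -0.9 -13.6] M [-0.2   1.57 -0.  ] w 0.0319 [2.345 1.048 0.177]
dp [ 0.0001  0.0002 -0.0056] rot [-0.0005  0.0002  0.0006] deg 0.0 force [-8.  -0.6  7.2]
```

```bash
python3 -m handwheel '[{"dp":[0,0,0.002],"delta_rot":[0,0,0]},{"dp":[0,0,0.004],"delta_rot":[0,0,0]},{"dp":[0,0,0.004],"delta_rot":[0,0,0]}]' >/dev/null;python3 q.py
python3 -m handwheel '[{"dp":[0,0,0.002],"delta_rot":[0,0,0]},{"dp":[0,0,0.0035],"delta_rot":[0,0,0]},{"dp":[0,0,0.0035],"delta_rot":[0,0,0]}]' >/dev/null;python3 q.py
```

```text
18.775 Ftool [ -0.3  -1.6 -16.4] M [-0.25  1.57 -0.  ] w 0.0321 [2.344 1.103 0.177]
dp [ 0.0001  0.0002 -0.0095] rot [-0.0004  0.0001  0.0006] deg 0.0 force [-9.9 -1.3  9.2]
19.15 Ftool [ -0.4  -1.9 -17. ] M [-0.32  1.6  -0.  ] w 0.032 [2.343 1.15  0.176]
dp [ 0.0001  0.0002 -0.0129] rot [-0.0003  0.0002  0.0006] deg 0.0 force [-10.4  -1.4   9.6]
```

```bash
python3 -m handwheel '[{"dp":[0,0,0.001],"delta_rot":[0,0,0]},{"dp":[0,0,0.002],"delta_rot":[0,0,0]},{"dp":[0,0,0.002],"delta_rot":[0,0,0]}]' >/dev/null;python3 q.py
python3 -m handwheel '[{"dp":[0,0,0.001],"delta_rot":[0,0,0]},{"dp":[0,0,0.001],"delta_rot":[0,0,0]}]' >/dev/null;python3 q.py
```

```text
19.525 Ftool [ -0.2  -2.7 -37. ] M [-0.3   2.2  -0.02] w 0.0326 [2.343 1.176 0.177]
dp [ 0.0001  0.0002 -0.0141] rot [0.0007 0.0009 0.0012] deg 0.1 force [-21.1  -2.6  26.5]
19.775 Ftool [ -0.7  -5.  -53.3] M [-0.37  2.65 -0.03] w 0.0321 [2.344 1.189 0.177]
dp [ 0.0001  0.0002 -0.0145] rot [0.0014 0.0015 0.0017] deg 0.2 force [-31.1  -4.2  39.4]
```

```bash
python3 -m handwheel '[{"dp":[0,0,-0.001],"delta_rot":[0,0,0]},{"dp":[0,0,-0.001],"delta_rot":[0,0,0]},{"dp":[0,0,-0.001],"delta_rot":[0,0,0]},{"dp":[0,0,-0.001],"delta_rot":[0,0,0]},{"dp":[0,0,-0.001],"delta_rot":[0,0,0]},{"dp":[0,0,-0.001],"delta_rot":[0,0,0]}]' >/dev/null;python3 q.py
python3 - <<'E'
from h import *
s=grab('scene','s8');a=load('s4')['img'].astype(int)
# knob/stop check: compare carriage region with picture before pressing
d=abs(a-s['img'].astype(int)).sum(2);sub=d[262:300,330:372];print('changed px near knob/stop',(sub>90).sum(),sub.size)
E
python3 st.py
```

```text
20.525 Ftool [ -0.5  -4.6 -35.6] M [-0.26  2.13 -0.01] w 0.0319 [2.343 1.177 0.177]
dp [ 0.0001  0.0001 -0.0141] rot [0.0007 0.0009 0.0012] deg 0.1 force [-22.   -3.   24.3]
changed px near knob/stop 0 1596
20.575 tcp jig -0.0568 0.043 0.1393 F [-21.4  -2.8  25.1] M [-0.3   2.12 -0.03] w 0.0322 109 [ 0.27  0.23 -0.53  2.34  1.18  0.18 -1.22] [ -0.7 -23.4  -1.4 -23.6   0.7  -1.5  -0. ]
```

The gun is pressed steadily against the hard stop at about 35 N, above the 17 N the spring takes fully in. The carriage hasn't moved from the detent, and the gun is square to within 0.1°. Handing in.

```bash
python3 -c "
from bench import r
print(r.hand_in())"
```

```text
the job is handed in; nothing more can be done
None
```

The job is handed in, with no verdict returned: the carriage is drawn out and held by the detent, and the steel grease gun is snapped onto the nipple and held with its spring fully compressed (about 35 N, roughly 21 s used).

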